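Seat the drip deck on the pour-over stand's pins

ROBOT

A 6-joint arm with a two-finger parallel gripper is mounted at the origin on the work surface. World frame = base frame: x ahead of the robot, y to its left, z up, the work surface at z = 0. Lengths are in m, angles in rad, forces in N, time in s.
With the tool pointing down it reaches from about 0.4 to 0.825 m from the base axis. Payload 7 kg.
Tool frame: the origin (TCP) lies at the very end of the fingers, on their centre line; the grasp point (between the pads) lies 19 mm behind it; z points along the fingers, y is the line along which they close (so a half turn about z gives the same grasp; the last joint's range is limited). The gripper opens to 88 mm and grips with 3 to 60 N. Pads are 19 mm wide; open, the fingers measure 130 mm over their backs; the gripper's body (78 mm by 193 mm) begins 47 mm behind the grasp point.
Start: joints at [-0.954, 0.359, 0.012, 0, -1.224, -0.288], TCP at [0.218, -0.639, 0.227] pointing down, gripper open.
Joint ranges: [-3.07, 3.07], [-1.43, 2.12], [-1.02, 1.25], [-3.03, 1.67], [-3.05, -0], [-3.03, 3.03]. Speed limits (rad/s): [2.39, 2.39, 3.01, 3.14, 3.14, 3.14].

INTERFACE

Orientations are given as [roll, pitch, yaw] about the fixed x, y, z axes, in that order (R = Rz(yaw) Ry(pitch) Rx(roll)).
In Python, from station import arm gives the robot as it stands. The module is installed in compiled form; this text tells all that it offers.
- The arm moves only by the shell command python3 -m crank 'ROWS' [FORCE]. ROWS is JSON, a list of rows, each an object of numbers: "dx", "dy", "dz": the shift along the world's x, y, z in m; "twist": the turn about the world's z in degrees; "grip": the opening, from -1 (shut) to 1 (fully open). A call has exactly 5 rows; each row is the pose to reach, as a shift and turn from the pose commanded when the call began; what a row does not reach only later rows make up. A row lasts 1/12 s, in which the tool goes at most 41.7 mm and 7.16 degrees, less where a joint would pass 70% of its speed; a pose out of reach is approached as far as the arm can. A call with a gripper value outside its range is refused whole. The fingers move at their own pace and stop on an object; FORCE is the grip in N (left out, the last holds). Time passes only in rows, so rows that repeat a pose let the fingers close, or fill a call up. It gives the time, the measured TCP pose, the force, the opening and the grip force at its end, in the units of the state.
- arm.get_state(): the state, without advancing time (a new reading comes with each control period).
- arm.grab_frame(name): name is "scene" or "top" or "wrist"; returns the picture (384x512x3 uint8, red, green, blue); there is no depth.
- arm.get_calibration(name): a dict with "fx", "fy", "cx", "cy" (pixels), "cam_to_world" (4x4, takes a point from camera to world coordinates); the wrist camera has in their place "tool_from_camera" (4x4, takes a point from camera to tool coordinates, whose origin is the TCP and whose axes are the flange's). Camera axes: x right, y down, z forward; pixel columns grow to the right and rows downward; lengths in m; the calibration is good to about 2 mm. A picture is of the moment at which its call begins: read the wrist's pose just before it. get_calibration takes no time and is no camera call.
- arm.job_done(): hands the job in; it is judged then, once.
The state is a dict: "t": time; "q": joint angles; "qd": joint speeds; "joint_efforts": joint torques, N m; "eef_pos": TCP position; "ee_rot": TCP orientation; "force": force on the tool from outside, world axes, zero at the start; "moment": the same for the moment, N m; "width": finger opening in m; "gripper_force": force on a finger pad.
Only numpy, scipy, OpenCV 4.12 (cv2) and the standard library are available. Lean on these libraries where they do the work, as an engineer would, in place of code of your own. Each camera call takes 0.05 s, during which the arm holds its last target. There are 200 camera calls.

TASK

The wooden deck of the pour-over stand has been left skewed on top of the stand's two locating pins. Without picking it up, nudge it sideways with the fingertips - pushing on its edges - until both of its holes drop over the two pins and it lies flat, fully down on the stand. Leave the mugs, the jar and the spoon alone, and finish clear of everything.

Things in the scene. Friction and masses are not known exactly. Their poses are not given: they have to be found in the camera images.
- stand: Fixed dark steel slab, top 20 mm above the table. Origin on the table under the centre of the seated deck; x away from the robot towards its back fence, y along the fence, z up. The slab spans x = -140 to +95, y = -160 to +160 mm. Its back fence is 8 mm thick, front face at x = 76.5 mm, full width, top 45 mm above the table.
- fence (a point): Middle of the fence's front face, at the slab's top: stand x = 76.5, y = 0, z = 20 mm. The seated deck's back edge is 1.5 mm short of it, so a deck pushed square against the fence has its holes at the right depth for the pins and then needs only to slide along the fence.
- pin_right (a point): Tip of the steel locating pin at the stand's y = -50 mm, x = +20 mm, 9 mm above the slab's top. Both pins are 12 mm thick, straight for 4 mm, then tapering to a 5 mm wide flat tip.
- pin_left (a point): Tip of the identical pin at the stand's y = +50 mm, x = +20 mm.
- deck: Loose wooden board, 150 (x) by 200 (y) by 12 mm thick, 0.2 to 0.4 kg, dark grooves on top. Origin: centre of its underside; seated it is at (0, 0, 20 mm) in the stand's frame, axes parallel. It starts on the pin tips, front edge down on the slab, back edge about 11 mm up, 22 to 40 mm too near the robot, up to 42 mm to either side, turned up to 0.1 rad. It drops by itself once aligned.
- hole_right (a point): Centre, at the underside, of the deck's 16 mm round through hole at the deck's x = +20 mm, y = -50 mm; belongs over pin_right.
- hole_left (a point): Centre, at the underside, of the deck's 16 mm round through hole at the deck's x = +20 mm, y = +50 mm; belongs over pin_left.
- mug_left: White mug standing on the table to the left (+y) of the stand, 84 mm wide and 75 mm tall plus a handle; origin at the centre of its underside. Not to be disturbed.
- mug_right: The same kind of mug to the right (-y) of the stand. Not to be disturbed.
- jar: Closed amber glass jar, 72 mm wide, 100 mm tall, on the table behind the stand's fence; origin at the centre of its underside. Not to be disturbed.
- spoon: Steel spoon lying on the table behind the stand's fence. Not to be disturbed.
There are look-alikes about, which are no part of the job. Leave any red or turquoise look-alike of the deck alone.

How it is judged:
By the outcome, as a careful person would: the job done as asked, in the order asked, and still so for the second after the job is handed in, with the robot touching nothing.
It also fails if it takes over 61 s, if anything falls off the work surface, if the arm or the gripper's body presses on something with over 40 N, if the wrist force passes 120 N, or if a joint passes its speed limit or range.

## Working session

There is one attempt and no reset: what is moved stays moved. The work goes in short steps, Python scripts to look and compute and a shell command to move; the robot and the scene stay as the last step left them, time stands still between calls to the robot, and variables do not carry over. Pictures are saved under pics/ and viewed, at most 10 in all, crops included, and the job is handed in when it is done.

```bash
mkdir -p pics; python3 - <<'E'
from station import arm
import cv2,numpy as np
for n in ["scene","top"]:
    cv2.imwrite(f"pics/{n}0.png",cv2.resize(arm.grab_frame(n)[:,:,::-1],(800,600),interpolation=cv2.INTER_CUBIC))
    c=arm.get_calibration(n);print(n,c['fx'],c['cx'],c['cy'],np.round(c['cam_to_world'],3).tolist())
s=arm.get_state();print(s['t'],s['eef_pos'],s['ee_rot'],s['width'])
E
```

```text
scene 379.2611897100548 257.96191048519074 196.91891034298786 [[-0.213, 0.701, -0.681, 1.283], [0.977, 0.162, -0.139, 0.18], [0.013, -0.695, -0.719, 0.797], [0.0, 0.0, 0.0, 1.0]]
top 435.48231312908734 251.13355768113166 190.91944243702468 [[0.028, -0.989, 0.143, 0.389], [-0.999, -0.03, -0.016, 0.059], [0.021, -0.142, -0.99, 1.223], [0.0, 0.0, 0.0, 1.0]]
0.1 [ 0.21776696 -0.63842406  0.22571767] [ 3.14009982e+00 -1.40045048e-04 -2.81298105e+00] 0.08739851959446948
```

View pics/scene0.png

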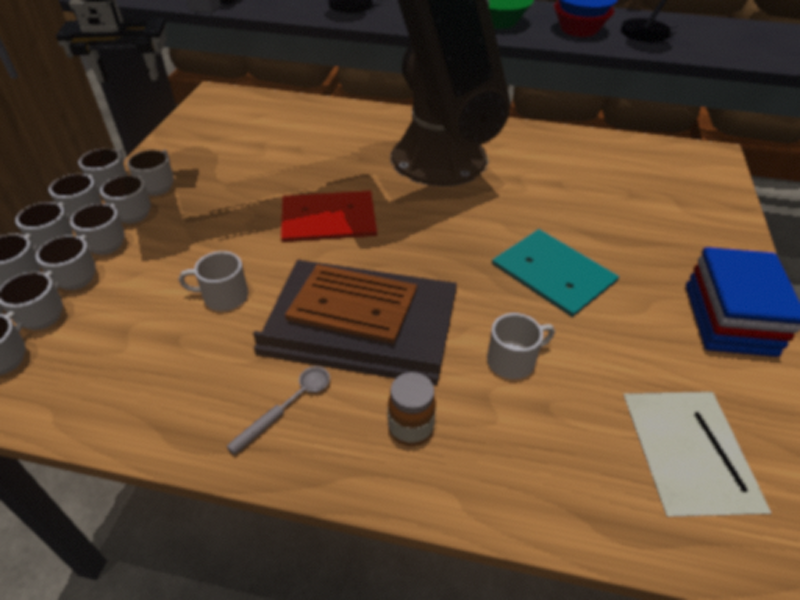

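View pics/top0.png

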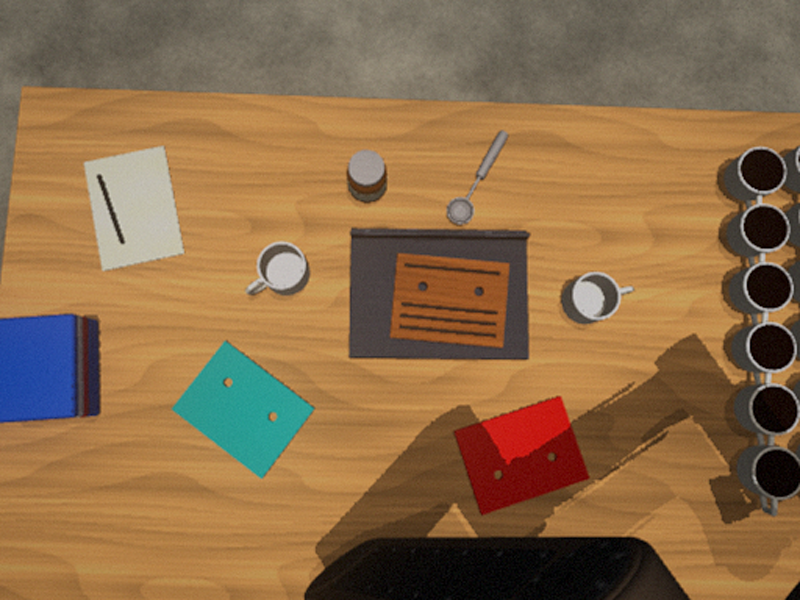

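Candidates for the deck, as top-view pixels: the wooden board on the stand at (450,300), the red board at (522,455) and the turquoise board at (243,408). The description fits the wooden one, on the dark slab with its fence at y≈233. The mugs are at (283,268) and (597,297), the jar at (367,175) and the spoon at (460,210). I'll check the choice in a close crop.

```bash
python3 - <<'E'
from station import arm
import cv2
f=arm.grab_frame("top")[:,:,::-1]
cv2.imwrite("pics/crop1.png",cv2.resize(f[140:235,215:348],(798,570),interpolation=cv2.INTER_CUBIC))
E
```

```text
(no output)
```

View pics/crop1.png

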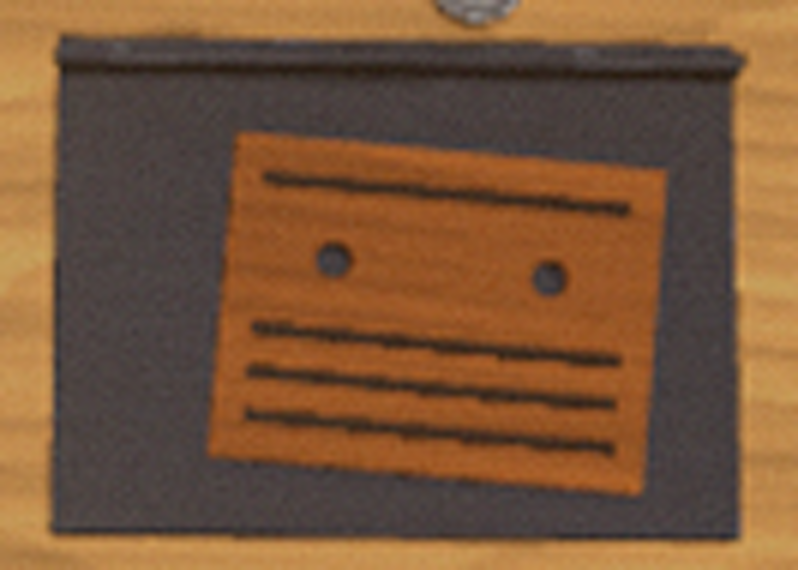

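The crop confirms it: the wooden deck with grooves and two holes. Its crop corners are (238,132), (667,170), (208,458) and (640,494), and the holes are at (334,259) and (549,279). The slab's front corners are (52,532) and (738,538), and the fence's top ends are at about (58,40) and (742,48).

```bash
cat > h.py <<'E'
import numpy as np, cv2
from station import arm
from scipy.optimize import least_squares
def proj(n,P):
    c=arm.get_calibration(n);T=np.linalg.inv(c['cam_to_world'])
    p=np.asarray(P)@T[:3,:3].T+T[:3,3]
    return np.c_[p[:,0]/p[:,2]*c['fx']+c['cx'],p[:,1]/p[:,2]*c['fy']+c['cy']]
def px(crop,x0=215,y0=140,k=6): return (np.asarray(crop,float)+.5)/k-.5+[x0,y0]
def place(v,P):
    P=np.asarray(P,float);c,s=np.cos(v[2]),np.sin(v[2])
    return np.c_[v[0]+c*P[:,0]-s*P[:,1],v[1]+s*P[:,0]+c*P[:,1],P[:,2]]
def fit(P,uv,n="top"):
    r=least_squares(lambda v:(proj(n,place(v,P))-uv).ravel(),[.6,0,0],loss='soft_l1')
    return r.x,np.sqrt(np.mean(r.fun**2))
def tilt(P,h=.011):  # deck-frame points -> z with deck tilted (back edge up h)
    return [[x,y,.02+z+h*(x+.075)/.15] for x,y,z in P]
def rel(st,d):
    c,s=np.cos(st[2]),np.sin(st[2]);dx,dy=d[0]-st[0],d[1]-st[1]
    return np.round([(c*dx+s*dy)*1e3,(-s*dx+c*dy)*1e3,np.degrees(d[2]-st[2])],1)
DECK=[[.075,.1,.012],[.075,-.1,.012],[-.075,.1,.012],[-.075,-.1,.012],[.02,.05,.012],[.02,-.05,.012]]
E
python3 - <<'E'
from h import *
st,e=fit([[-.14,.16,.02],[-.14,-.16,.02],[.0845,.16,.045],[.0845,-.16,.045]],px([[52,532],[738,538],[58,40],[742,48]]))
print(st,e)
d,e=fit(tilt(DECK),px([[238,132],[667,170],[208,458],[640,494],[334,259],[549,279]]))
print(d,e,rel(st,d))
print(arm.get_state()['t'],arm.get_state()['q'])
E
```

```text
[ 0.59998199 -0.0423108   0.01977201] 0.4471869003247923
[ 0.56093417 -0.06093762 -0.0590179 ] 0.20121907613405093 [-39.4 -17.9  -4.5]
0.15 [-9.53899154e-01  3.59244254e-01  1.13131243e-02 -2.43779138e-04
 -1.22407273e+00 -2.88092417e-01]
```

```bash
python3 -m crank '[{"dx":0.025,"dy":0.033,"twist":7,"grip":1},{"dx":0.05,"dy":0.066,"twist":14,"grip":1},{"dx":0.075,"dy":0.099,"twist":21,"grip":1},{"dx":0.1,"dy":0.132,"twist":28,"grip":1},{"dx":0.124,"dy":0.163,"twist":35,"grip":1}]'
```

```text
invalid input at $[0]: expected keys dx, dy, dz, twist, grip
```

```bash
python3 -m crank '[{"dx":0.025,"dy":0.033,"twist":7,"grip":1},{"dx":0.05,"dy":0.066,"twist":14,"grip":1},{"dx":0.075,"dy":0.099,"twist":21,"grip":1},{"dx":0.1,"dy":0.132,"twist":28,"grip":1},{"dx":0.124,"dy":0.163,"twist":35,"grip":1}]'
```

```text
invalid input at $[0]: expected keys dx, dy, dz, twist, grip
```

```bash
python3 -m crank '[{"dx":0.025,"dy":0.033,"dz":0,"twist":7,"grip":1},{"dx":0.05,"dy":0.066,"dz":0,"twist":14,"grip":1},{"dx":0.075,"dy":0.099,"dz":0,"twist":21,"grip":1},{"dx":0.1,"dy":0.132,"dz":0,"twist":28,"grip":1},{"dx":0.124,"dy":0.163,"dz":0,"twist":35,"grip":1}]'
```

```text
t: 0.57
eef_pos: [0.3426, -0.474, 0.2263]
ee_rot: [3.141, 0.0, -2.196]
force: [0.6, -1.4, -0.1]
width: 0.0876
gripper_force: 0.0
```

```bash
python3 -m crank '[{"dx":0.025,"dy":0.033,"dz":0,"twist":7,"grip":1},{"dx":0.05,"dy":0.066,"dz":0,"twist":14,"grip":1},{"dx":0.075,"dy":0.099,"dz":0,"twist":21,"grip":1},{"dx":0.1,"dy":0.132,"dz":0,"twist":28,"grip":1},{"dx":0.124,"dy":0.163,"dz":0,"twist":35,"grip":1}]'; python3 -c "
from station import arm
print(arm.get_state()['q'])"
```

```text
t: 0.98
eef_pos: [0.4667, -0.3108, 0.2266]
ee_rot: [-3.141, 0.0, -1.585]
force: [0.1, -0.5, 0.0]
width: 0.0876
gripper_force: 0.0
[-2.38405950e-01  1.71436087e-01 -2.43495038e-01 -1.12356654e-04
 -1.15573040e+00  2.24467340e-01]
```

```bash
python3 -m crank '[{"dx":0.023,"dy":0.030,"dz":0,"twist":1.9,"grip":1},{"dx":0.046,"dy":0.060,"dz":0,"twist":1.9,"grip":1},{"dx":0.069,"dy":0.09,"dz":0,"twist":1.9,"grip":1},{"dx":0.091,"dy":0.120,"dz":0,"twist":1.9,"grip":1},{"dx":0.091,"dy":0.120,"dz":-0.04,"twist":1.9,"grip":1}]'
```

```text
t: 1.4
eef_pos: [0.5649, -0.1896, 0.1931]
ee_rot: [-3.128, -0.003, -1.553]
force: [4.0, -0.3, 1.0]
width: 0.0878
gripper_force: 0.0
```

```bash
python3 -m crank '[{"dx":0,"dy":0,"dz":-0.035,"twist":0,"grip":1},{"dx":0,"dy":0,"dz":-0.07,"twist":0,"grip":1},{"dx":0,"dy":0,"dz":-0.1,"twist":0,"grip":1},{"dx":0,"dy":0,"dz":-0.12,"twist":0,"grip":1},{"dx":0,"dy":0,"dz":-0.13,"twist":0,"grip":1}]'; python3 - <<'E'
from h import *
cv2.imwrite("pics/crop2.png",cv2.resize(arm.grab_frame("top")[:,:,::-1][130:250,205:405],(800,480),interpolation=cv2.INTER_CUBIC))
E
```

```text
t: 1.82
eef_pos: [0.5549, -0.1925, 0.0532]
ee_rot: [3.137, 0.001, -1.558]
force: [-0.3, 0.3, -0.2]
width: 0.0875
gripper_force: 0.0
```

View pics/crop2.png

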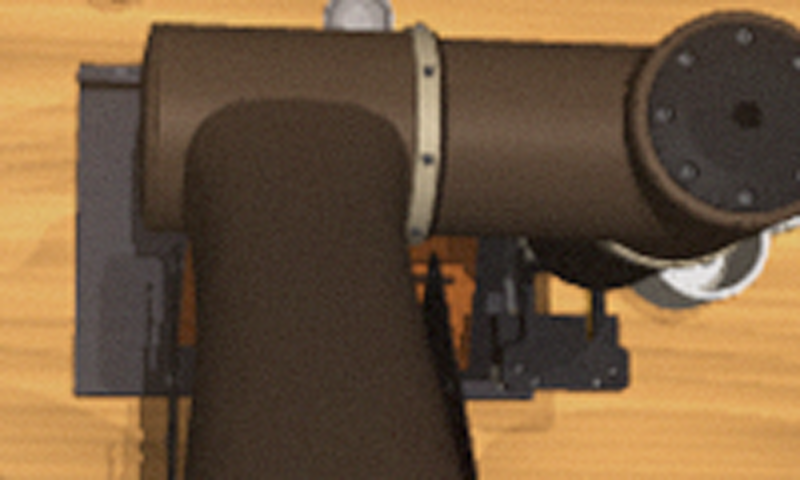

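Top view: the arm hides the deck, with the gripper at about (590,360) beside it. I'll lower the fingers and use the scene camera.

```bash
python3 -m crank '[{"dx":0,"dy":0,"dz":-0.01,"twist":0,"grip":1},{"dx":0,"dy":0,"dz":-0.018,"twist":0,"grip":1},{"dx":0,"dy":0,"dz":-0.024,"twist":0,"grip":1},{"dx":0,"dy":0,"dz":-0.028,"twist":0,"grip":1},{"dx":0,"dy":0,"dz":-0.028,"twist":0,"grip":1}]'; python3 - <<'E'
from h import *
print(arm.get_state()['eef_pos'],arm.get_state()['ee_rot'])
cv2.imwrite("pics/sc3.png",cv2.resize(arm.grab_frame("scene")[:,:,::-1][140:250,120:310],(798,462),interpolation=cv2.INTER_CUBIC))
E
```

```text
t: 2.28
eef_pos: [0.5568, -0.1928, 0.0282]
ee_rot: [3.141, 0.0, -1.558]
force: [-0.4, 1.2, 0.3]
width: 0.0879
gripper_force: 0.0
[ 0.55675493 -0.19283447  0.02823827] [ 3.14130652e+00  9.89458470e-05 -1.55808660e+00]
```

View pics/sc3.png

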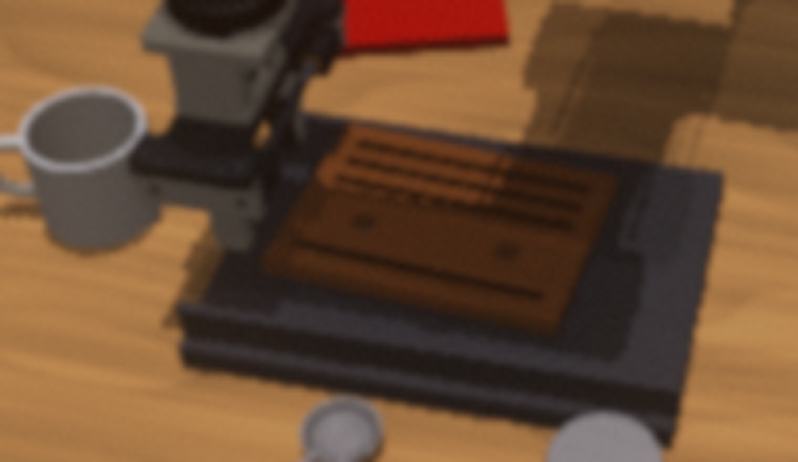

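Scene crop: the gripper stands at (235,230), right of the deck and clear of the mug at (90,170). The side push toward +y is next.

```bash
python3 -m crank '[{"dx":0,"dy":0.004,"dz":-0.002,"twist":0.2,"grip":1},{"dx":0,"dy":0.008,"dz":-0.003,"twist":0.4,"grip":1},{"dx":0,"dy":0.012,"dz":-0.003,"twist":0.4,"grip":1},{"dx":0,"dy":0.016,"dz":-0.003,"twist":0.4,"grip":1},{"dx":0,"dy":0.02,"dz":-0.003,"twist":0.4,"grip":1}]'
```

```text
t: 2.75
eef_pos: [0.5573, -0.1724, 0.0259]
ee_rot: [-3.141, -0.0, -1.551]
force: [0.9, -1.4, -0.4]
width: 0.0879
gripper_force: 0.5
```

```bash
python3 -m crank '[{"dx":0,"dy":0.004,"dz":0,"twist":0,"grip":1},{"dx":0,"dy":0.008,"dz":0,"twist":0,"grip":1},{"dx":0,"dy":0.012,"dz":0,"twist":0,"grip":1},{"dx":0,"dy":0.015,"dz":0,"twist":0,"grip":1},{"dx":0,"dy":0.018,"dz":0,"twist":0,"grip":1}]';  python3 - <<'E'
from h import *
print(arm.get_state()['eef_pos'],arm.get_state()['ee_rot'])
cv2.imwrite("pics/sc4.png",cv2.resize(arm.grab_frame("scene")[:,:,::-1][140:250,120:310],(798,462),interpolation=cv2.INTER_CUBIC))
E
```

```text
t: 3.17
eef_pos: [0.5568, -0.1545, 0.0256]
ee_rot: [3.141, -0.0, -1.551]
force: [0.9, -1.7, 0.5]
width: 0.0879
gripper_force: 0.8
[ 0.55683017 -0.15454136  0.02561389] [ 3.14138131e+00 -1.31526817e-04 -1.55062160e+00]
```

View pics/sc4.png

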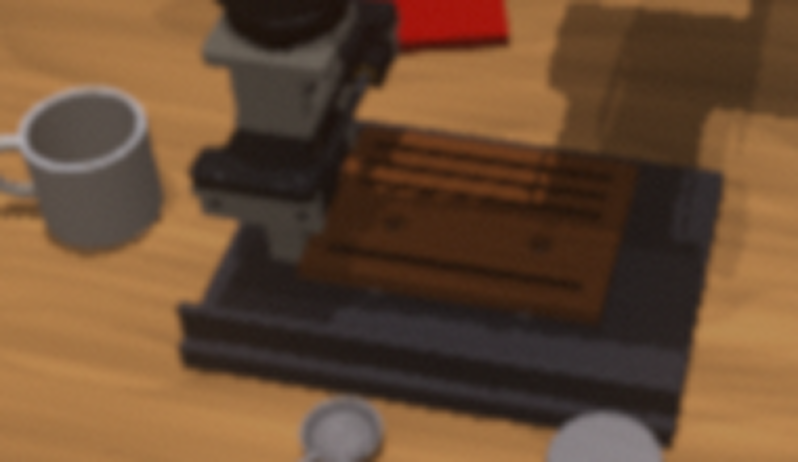

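Scene crop: the deck has moved and squared up to the slab. Its holes are at (396,222) and (541,243), its back corners at (303,278) and (603,322), and its front-left corner at (636,168).

```bash
python3 - <<'E'
from h import *
st=[.59998,-.04231,.01977]
k=lambda p:px(p,120,140,4.2)
P=[DECK[i] for i in (4,5,1,0,2)]
d,e=fit(tilt(P),k([[541,243],[396,222],[303,278],[603,322],[636,168]]),"scene")
print(d,e,rel(st,d))
# check stand in scene vs top
print((proj("scene",place(st,[[.0845,-.16,.045],[.0845,.16,.045],[-.14,.16,.02],[.0845,.16,.0]]))-[120,140]+.5)*4.2-.5)
E
```

```text
[ 0.5598526  -0.04116773  0.04762582] 0.9511698784717432 [-40.1   1.9   1.6]
[[175.52892664 310.18152547]
 [680.18240242 392.01340664]
 [726.12163645 170.74883949]
 [676.01354807 437.32538084]]
```

```bash
python3 -m crank '[{"dx":0,"dy":-0.012,"dz":0,"twist":0,"grip":1},{"dx":0,"dy":-0.024,"dz":0.02,"twist":0,"grip":1},{"dx":0,"dy":-0.024,"dz":0.055,"twist":0,"grip":1},{"dx":0,"dy":-0.024,"dz":0.09,"twist":-5,"grip":1},{"dx":-0.01,"dy":-0.02,"dz":0.1,"twist":-12,"grip":1}]'
```

```text
t: 3.63
eef_pos: [0.5506, -0.1764, 0.1307]
ee_rot: [-3.134, -0.0, -1.763]
force: [1.4, -0.2, 1.3]
width: 0.0874
gripper_force: 0.0
```

```bash
python3 -m crank '[{"dx":-0.018,"dy":0.02,"dz":0,"twist":-7,"grip":1},{"dx":-0.036,"dy":0.04,"dz":0,"twist":-14,"grip":1},{"dx":-0.054,"dy":0.06,"dz":0,"twist":-21,"grip":1},{"dx":-0.072,"dy":0.08,"dz":0,"twist":-28,"grip":1},{"dx":-0.089,"dy":0.1,"dz":0,"twist":-35,"grip":1}]'
```

```text
t: 4.05
eef_pos: [0.4568, -0.0746, 0.1255]
ee_rot: [3.141, 0.0, -2.378]
force: [0.1, 1.7, 0.3]
width: 0.0876
gripper_force: 0.0
```

```bash
python3 -m crank '[{"dx":0,"dy":0.008,"dz":0,"twist":-7,"grip":1},{"dx":0,"dy":0.016,"dz":0,"twist":-14,"grip":1},{"dx":0,"dy":0.024,"dz":0,"twist":-21,"grip":1},{"dx":0,"dy":0.03,"dz":0,"twist":-28,"grip":1},{"dx":0,"dy":0.03,"dz":0,"twist":-35,"grip":1}]'
```

```text
t: 4.47
eef_pos: [0.4579, -0.0444, 0.1257]
ee_rot: [3.141, 0.0, -2.988]
force: [0.4, -0.8, -0.2]
width: 0.0876
gripper_force: 0.0
```

```bash
python3 -m crank '[{"dx":0,"dy":0,"dz":-0.03,"twist":-5,"grip":1},{"dx":0,"dy":0,"dz":-0.06,"twist":-7.7,"grip":1},{"dx":0,"dy":0,"dz":-0.085,"twist":-7.7,"grip":1},{"dx":0,"dy":0,"dz":-0.097,"twist":-7.7,"grip":1},{"dx":0,"dy":0,"dz":-0.1,"twist":-7.7,"grip":1}]'
```

```text
t: 4.88
eef_pos: [0.4562, -0.0457, 0.0233]
ee_rot: [-3.141, -0.004, -3.117]
force: [-0.5, 0.3, 1.1]
width: 0.0875
gripper_force: 0.0
```

```bash
python3 -m crank '[{"dx":0.006,"dy":0,"dz":0,"twist":0,"grip":1},{"dx":0.012,"dy":0,"dz":0,"twist":0,"grip":1},{"dx":0.018,"dy":0,"dz":0,"twist":0,"grip":1},{"dx":0.023,"dy":0,"dz":0,"twist":0,"grip":1},{"dx":0.028,"dy":0,"dz":0,"twist":0,"grip":1}]'
```

```text
t: 5.3
eef_pos: [0.4869, -0.0448, 0.0263]
ee_rot: [3.141, 0.001, -3.117]
force: [-2.4, 0.1, 0.8]
width: 0.0877
gripper_force: 1.2
```

```bash
python3 -m crank '[{"dx":0.004,"dy":0,"dz":0,"twist":0,"grip":1},{"dx":0.008,"dy":0,"dz":0,"twist":0,"grip":1},{"dx":0.012,"dy":0,"dz":0,"twist":0,"grip":1},{"dx":0.015,"dy":0,"dz":0,"twist":0,"grip":1},{"dx":0.018,"dy":0,"dz":0,"twist":0,"grip":1}]';  python3 - <<'E'
from h import *
cv2.imwrite("pics/sc5.png",cv2.resize(arm.grab_frame("scene")[:,:,::-1][140:250,120:310],(798,462),interpolation=cv2.INTER_CUBIC))
E
```

```text
t: 5.72
eef_pos: [0.5042, -0.0449, 0.0256]
ee_rot: [-3.142, -0.0, -3.116]
force: [-2.8, 0.0, 1.3]
width: 0.0876
gripper_force: 1.1
```

View pics/sc5.png

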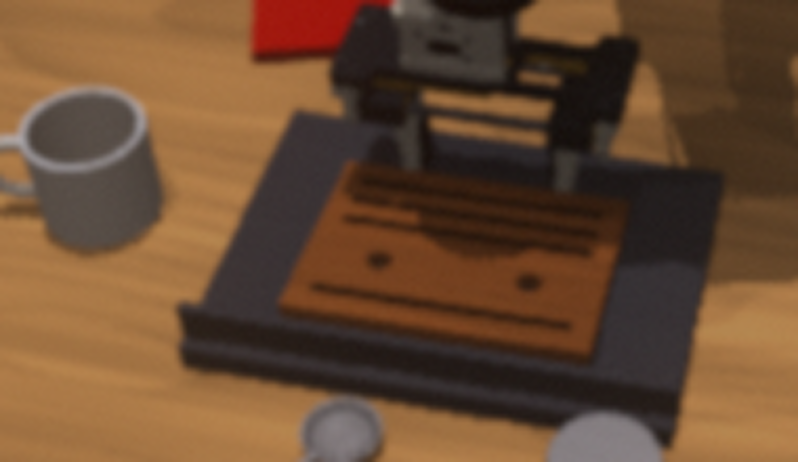

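Scene crop: the deck is square and moving forward. Its holes are at (378,260) and (528,283), with about 15 mm still to go, so I continue gently.

```bash
python3 -m crank '[{"dx":0.002,"dy":0,"dz":0,"twist":0,"grip":1},{"dx":0.004,"dy":0,"dz":0,"twist":0,"grip":1},{"dx":0.006,"dy":0,"dz":0,"twist":0,"grip":1},{"dx":0.008,"dy":0,"dz":0,"twist":0,"grip":1},{"dx":0.009,"dy":0,"dz":0,"twist":0,"grip":1}]'
```

```text
t: 6.18
eef_pos: [0.5128, -0.0449, 0.0255]
ee_rot: [-3.141, -0.001, -3.117]
force: [-2.2, 0.2, 1.8]
width: 0.0879
gripper_force: 1.1
```

```bash
python3 -m crank '[{"dx":0.001,"dy":0,"dz":0,"twist":0,"grip":1},{"dx":0.002,"dy":0,"dz":0,"twist":0,"grip":1},{"dx":0.003,"dy":0,"dz":0,"twist":0,"grip":1},{"dx":0.003,"dy":0,"dz":0,"twist":0,"grip":1},{"dx":0.003,"dy":0,"dz":0,"twist":0,"grip":1}]';  python3 - <<'E'
from h import *
cv2.imwrite("pics/sc6.png",cv2.resize(arm.grab_frame("scene")[:,:,::-1][140:250,120:310],(798,462),interpolation=cv2.INTER_CUBIC))
E
```

```text
t: 6.6
eef_pos: [0.5131, -0.0452, 0.025]
ee_rot: [-3.141, -0.005, -3.117]
force: [-9.5, 2.4, 4.6]
width: 0.0879
gripper_force: 4.4
```

View pics/sc6.png

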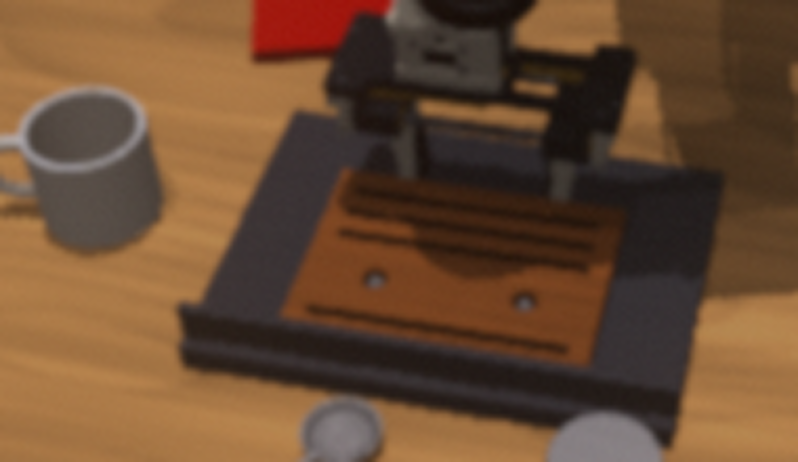

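Scene crop: pin tips show in both holes at (375,279) and (524,300), and contact force has risen to 9.5 N. The deck looks captured. I'll back off, clear the arm and check.

```bash
python3 -m crank '[{"dx":-0.012,"dy":0,"dz":0,"twist":0,"grip":1},{"dx":-0.03,"dy":0,"dz":0,"twist":0,"grip":1},{"dx":-0.03,"dy":0,"dz":0.03,"twist":0,"grip":1},{"dx":-0.03,"dy":0,"dz":0.065,"twist":0,"grip":1},{"dx":-0.03,"dy":0,"dz":0.1,"twist":0,"grip":1}]'
```

```text
t: 7.07
eef_pos: [0.4855, -0.045, 0.1266]
ee_rot: [-3.141, -0.001, -3.116]
force: [1.8, 0.8, 0.2]
width: 0.0876
gripper_force: 0.0
```

```bash
python3 -m crank '[{"dx":0,"dy":-0.02,"dz":0.03,"twist":0,"grip":1},{"dx":0,"dy":-0.055,"dz":0.04,"twist":0,"grip":1},{"dx":0,"dy":-0.095,"dz":0.05,"twist":0,"grip":1},{"dx":0,"dy":-0.135,"dz":0.05,"twist":0,"grip":1},{"dx":0,"dy":-0.175,"dz":0.05,"twist":0,"grip":1}]'
```

```text
t: 7.48
eef_pos: [0.4868, -0.2215, 0.1771]
ee_rot: [-3.141, 0.004, -3.115]
force: [0.9, 0.8, -0.8]
width: 0.0877
gripper_force: 0.0
```

```bash
python3 -m crank '[{"dx":0,"dy":-0.04,"dz":0,"twist":0,"grip":1},{"dx":0,"dy":-0.08,"dz":0,"twist":0,"grip":1},{"dx":0,"dy":-0.12,"dz":0,"twist":0,"grip":1},{"dx":0,"dy":-0.16,"dz":0,"twist":0,"grip":1},{"dx":0,"dy":-0.2,"dz":0,"twist":0,"grip":1}]'; python3 - <<'E'
from h import *
a=cv2.resize(arm.grab_frame("top")[:,:,::-1][140:235,215:348],(560,400),interpolation=cv2.INTER_CUBIC)
b=cv2.resize(arm.grab_frame("scene")[:,:,::-1][150:240,160:300],(300,193),interpolation=cv2.INTER_CUBIC)
c=arm.grab_frame("scene")[:,:,::-1][150:240,160:300]
cv2.imwrite("pics/f7.png",np.vstack([cv2.resize(arm.grab_frame("top")[:,:,::-1][145:235,215:355],(467,300),interpolation=cv2.INTER_CUBIC),cv2.resize(c,(467,300),interpolation=cv2.INTER_CUBIC)]))
E
```

```text
t: 7.9
eef_pos: [0.486, -0.4221, 0.1757]
ee_rot: [-3.141, 0.001, -3.116]
force: [0.7, 0.8, 0.3]
width: 0.0874
gripper_force: 0.0
```

View pics/f7.png

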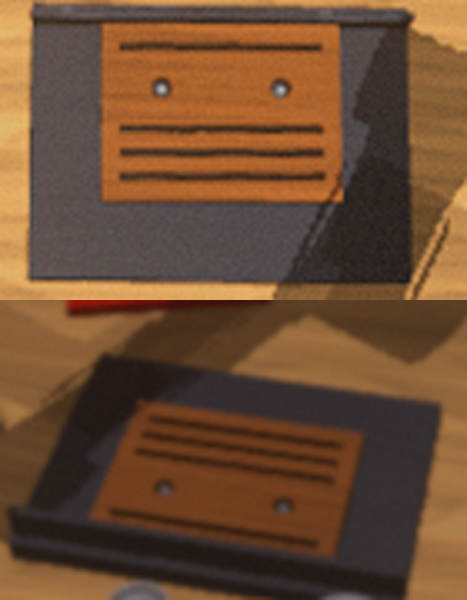

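Top panel: pins centred in both holes at (161,89) and (281,89), with the deck square against the fence. I'll check flatness by overlaying predicted outlines, green for seated and red for perched.

```bash
python3 - <<'E'
from h import *
st=[.59998,-.04231,.01977]
f=arm.grab_frame("scene")[:,:,::-1]
im=cv2.resize(f[150:250,163:296],(798,600),interpolation=cv2.INTER_CUBIC)
q=lambda P:((proj("scene",place(st,P))-[163,150]+.5)*6-.5).astype(int)
for h,c in((0,(0,255,0)),(.009,(0,0,255))):
    cv2.polylines(im,[q(tilt([DECK[i] for i in(0,1,3,2)],h))],True,c,1)
cv2.polylines(im,[q([[.0765,-.16,.045],[.0765,.16,.045],[.0845,.16,.045],[.0845,-.16,.045]])],True,(255,255,0),1)
cv2.polylines(im,[q([[.0765,.16,.02],[-.14,.16,.02],[-.14,-.16,.02]])],False,(255,255,0),1)
cv2.imwrite("pics/f8.png",im)
E
```

```text
(no output)
```

View pics/f8.png

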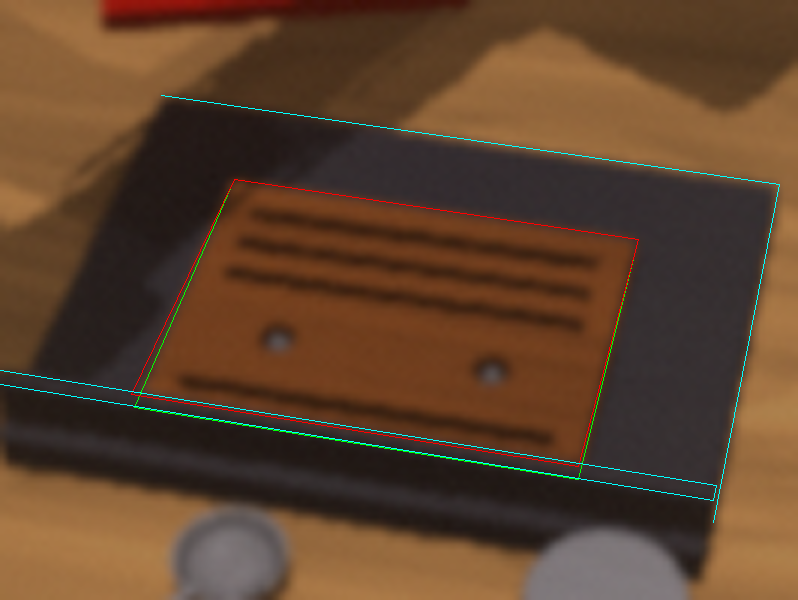

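The deck's back edge is hidden by the fence lip, so that outline doesn't decide it. I'll use the hole centres, (278,338) and (491,370), with the front corners, (236,184) and (637,240), which do separate flat from tilted.

```bash
python3 - <<'E'
from h import *
st=[.59998,-.04231,.01977]
q=lambda P,v=st:((proj("scene",place(v,P))-[163,150]+.5)*6-.5)
m=np.array([[236,184],[637,240],[278,338],[491,370]])
for h in(0,.004,.009):
    P=tilt([DECK[i] for i in(3,2,5,4)],h)
    d,e=fit(P,(m+.5)/6-.5+[163,150],"scene")
    print(h,q(P).round().tolist(),rel(st,d),round(e,2))
# dark-pixel centroids of the holes and pin tip brightness: predicted pin tip vs pixel
print('pin tips',q([[.02,-.05,.029],[.02,.05,.029]]).round().tolist())
# top camera fit for both heights using the enlarged crop f7 (scale 3.333, origin 215,145)
mt=px([[102,22],[341,22],[102,201],[344,201],[161,89],[281,89]],215,145,10/3)
for h in(0,.009): d,e=fit(tilt(DECK,h),mt); print(h,rel(st,d),round(e,2))
s=arm.get_state();print(s['t'],s['eef_pos'])
E
```

```text
0 [[235.0, 180.0], [639.0, 240.0], [279.0, 336.0], [493.0, 369.0]] [1.2 0.  0.2] 0.23
0.004 [[235.0, 180.0], [639.0, 240.0], [278.0, 332.0], [493.0, 365.0]] [2.4 0.5 0.3] 0.28
0.009 [[235.0, 180.0], [639.0, 240.0], [278.0, 327.0], [492.0, 361.0]] [4.  1.  0.3] 0.49
pin tips [[279.0, 340.0], [493.0, 374.0]]
0 [-0.6 -0.9  0.6] 0.29
0.009 [-1.6 -0.5  0.7] 0.24
8.15 [ 0.48566926 -0.42007146  0.17502689]
```

The flat fit is the best (0.23 px), and the hole positions match seated to within about 1 mm. A deck caught on the pin tapers would show an offset of 6 px or more in the crop. It's seated and the arm is clear, so I'm handing in.

```bash
python3 -c "
from station import arm
print(arm.job_done())"
```

```text
the job is handed in; nothing more can be done
None
```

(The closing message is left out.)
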